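Open the oil bottle and set the bao board up for oiling

TASK

Get the carved bao board ready for oiling: take the child-resistant red cap off the oil bottle (push it down and keep it down while turning it anticlockwise; turned without pushing it only ratchets round) and put the cap in the white enamel bowl. Push the board up the draining ramp, without picking it up, until its whole upper edge rests against the stop at the top. Leave the other things on the bench where they are.

Things in the scene. Friction and masses are not known exactly. Their poses are not given: they have to be found in the camera images.
- cap_center (a point): Centre of the oil bottle's red child-resistant cap: on its upright axis, half-way up its outer shell, a ribbed cylinder 60 mm in diameter and 36 mm tall with a raised curved arrow on its flat top. On the bottle it is 191 mm above the bench. z is the cap's axis, upward; x turns with the shell. Loose once unscrewed, 70 g.
- cap_spring (a joint): How far the cap's shell is pushed down against its spring, 0 (up) to 0.005 m. About 4 N at first, 10 N at the bottom, then a hard stop (the whole cap yields 1 mm more): push with 12 to 20 N. If it stops at about 2 mm, its driving teeth stand on the inner cap's teeth: keep pushing and turn a little. Not pushed, the shell idles round and unscrews nothing.
- cap_shell (a joint): Angle of the shell on the inner cap (rad, grows anticlockwise from above). Kept down, the shell takes up 0 to 25 degrees of slack, then drives the inner cap (0.1 to 0.3 N m). The inner cap comes free after about 30 degrees anticlockwise and meets a stop at about 85: turn the shell about 70 degrees (1.2 rad), then pull straight up 20 mm. Still locked, it does not lift.
- bottle: Amber square oil bottle, 94 mm wide, wedged upright in a wooden holder 118 mm square (ears to 174 mm) that is screwed to the bench, so it cannot move or turn. Origin on the bench, under its axis. Shoulder 159 mm and neck rim 190 mm above the bench; the cap's lower rim is 14 mm above the shoulder. It and the bowl may have changed places.
- bowl_in (a point): Centre of the inner floor of the chipped white enamel bowl with a blue rim, which stands loose and upright on the bench (0.28 kg). Rim 200 mm in diameter and 48 mm above this point, flat floor about 130 mm in diameter, sides flaring outward; this point is 4 mm above the bench. z up.
- ramp_stop (a point): On the draining ramp's sloping surface, at mid-width, just where the face of the top stop rises from it. The ramp is a wooden board faced with bright sheet metal, fixed, 226 mm wide, sloping at 10 degrees. Its frame is level: x points horizontally uphill, square to the stop's face, y along the stop, z up. The stop is a bar across the whole width, 24 mm high; side rails 10 mm high stand 204 mm apart.
- ramp_foot (a point): On the ramp's sloping surface at mid-width, at its lower edge: 248 mm downhill from the stop's face along the slope (43 mm lower). A metal drip gutter 12 mm high lies on the bench just beyond, reaching 33 mm past this point.
- board_center (a point): Centre (half-way up) of the bao board: half of a folding travel board in dark wood, 190 mm long (y, across the ramp), 80 mm wide (x, uphill), 25 mm thick (z), 2 rows of 8 pits on top. It lies on the ramp's lower half, its upper edge about 128 mm short of the stop, held by friction (0.19 to 0.38 kg, 2 to 5 N to push up). Pushed at both halves of its lower long edge it keeps square.
- board_edge_l (a point): On the underside of the board's upper long edge, 85 mm to the left (+y) of its middle. Axes as the board's.
- board_edge_r (a point): On the underside of the board's upper long edge, 85 mm to the right (-y) of its middle. Axes as the board's.
- auger: Bystander: steel auger bit, 225 mm long, 16 mm thick, lying beyond the task's things. Origin at the middle of its underside, x along it.
- gauge: Bystander: brass marking gauge, stem 200 mm long, fence block 30 x 58 x 44 mm. Origin under the fence block, x along the stem.
- disc: Bystander: round jacaranda pit template, 132 mm in diameter, 10 mm thick, with a 42 mm hole. Origin at the middle of its underside.
- sander: Bystander: cork sanding block 110 x 66 x 34 mm, at the right of the ramp. Origin at the middle of its underside.
- brush: Bystander: brush about 150 mm long, lying beyond the ramp. x along it.
Not all that is in view belongs to the job. What is shaped like the part that bears cap_center but grey or yellow is not meant.

How it is judged (in metres and radians):
At the end, for the whole second after the job is handed in: The red cap lies in the bowl (its centre within 65 mm of the bowl's middle and below the rim), the bowl stands upright on its foot (within 7 degrees), and the bao board lies flat on the ramp with both ends of its upper edge within 5 mm of the top stop's face (horizontal distance between cap_center and bowl_in below 0.065 m and z of cap_center in the frame of bowl_in below 0.045 m and angle between bowl_in's own z axis and vertical below 0.12 rad and x of each of board_edge_l, board_edge_r in the frame of ramp_stop above -0.005 m and z of each of board_edge_l, board_edge_r in the frame of ramp_stop below 0.006 m and angle between board_center's own z axis and vertical below 0.23 rad); the robot touches nothing.
It fails at once if the board is picked up off the ramp instead of pushed (its centre more than about 25 mm above where it lies at the top of the ramp) (z of board_center in the frame of ramp_stop above 0.03 m).
It fails at once if a bystander (auger bit, marking gauge, template disc, sanding block or brush) is moved more than 30 mm (distance of any of auger, gauge, disc, sander, brush from where it was at the start of the episode above 0.03 m).
It also fails if it takes over 58 s, if anything falls off the work surface, if the arm or the gripper's body presses on something with over 40 N, if the wrist force passes 120 N, or if a joint passes its speed limit or range.

ROBOT

A 6-joint arm with a two-finger parallel gripper is mounted at the origin on the work surface. World frame = base frame: x ahead of the robot, y to its left, z up, the work surface at z = 0. Lengths are in mm, angles in degrees, forces in N, time in s.
With the tool pointing down it reaches from about 325 to 900 mm from the base axis. Payload 6.1 kg.
Tool frame: the origin (TCP) lies at the very end of the fingers, on their centre line; the grasp point (between the pads) lies 19 mm behind it; z points along the fingers, y is the direction in which the jaws open and shut (so a half turn about z gives the same grasp; the last joint's range is limited). The gripper opens to 85 mm and grips with 20 to 120 N. Pads are 22 mm wide; open, the fingers measure 114 mm over their backs; the gripper's body (76 mm by 85 mm) begins 54 mm behind the grasp point. The pads swing forward as they close: fully open they stand 13 mm farther back than shut.
Start: joints at [-81.538, 12.628, 87.462, -0, 79.91, -7.225], TCP at [168.988, -601.713, 231.3] pointing down, gripper open.
Joint ranges: [-170.65, 170.65], [-52.31, 119.04], [5.05, 147.46], [-71.25, 251.25], [11.57, 151.72], [-153.62, 153.62]. Speed limits (degrees/s): [147.25, 147.25, 172.46, 180, 180, 180].

INTERFACE

Orientations are given as [roll, pitch, yaw] about the fixed x, y, z axes, in that order (R = Rz(yaw) Ry(pitch) Rx(roll)).
In Python, from workcell import sensors, cams, robot gives the robot as it stands.
- The arm moves only by the shell command python3 -m jog 'ROWS' [FORCE]. ROWS is JSON, a list that holds one entry, the list of rows, each a list of 7 numbers: the turn, a rotation vector about the world's x, y, z in degrees, then the shift along the world's x, y, z in m, then the finger opening in m, from 0 to 0.0854. In form: [[[rx, ry, rz, tx, ty, tz, grip], ...]]. A call has 1 to 20 rows; each row is the pose to reach, as a shift and turn from the pose commanded when the call began; what a row does not reach only later rows make up. A row lasts 1/10 s, in which the tool goes at most 50 mm and 8.59 degrees, less where a joint would pass 70% of its speed; a pose out of reach is approached as far as the arm can. A call with a gripper value outside its range is refused whole. The fingers move at their own pace and stop on an object; FORCE is the grip in N (left out, the last holds). Time passes only in rows, so rows that repeat a pose let the fingers close. It gives the time, the measured TCP pose, the force and the opening at its end, in the units of the state.
- sensors.state(): the state, without advancing time (a new reading comes with each control period).
- cams.camera(name): name is "scene" or "side" or "wrist"; returns the picture (384x512x3 uint8, red, green, blue); there is no depth.
- cams.camera_params(name): a dict with "camera_matrix" (3x3 intrinsics, pixels), "pose" (4x4, takes a point from camera to world coordinates); the wrist camera has in their place "tool_from_camera" (4x4, takes a point from camera to tool coordinates, whose origin is the TCP and whose axes are the flange's). Camera axes: x right, y up, looking along -z (the intrinsics and any distortion apply to the point x, -y, -z); pixel columns grow to the right and rows downward; lengths in mm; the calibration is good to about 2 mm. A picture is of the moment at which its call begins: read the wrist's pose just before it. camera_params takes no time and is no camera call.
- robot.sign_off(): hands the job in, once; it reports no verdict.
Trained networks look in the newest picture that a camera, given by its name, has taken for a name from the list of things; names that differ only in an ending like _2 or _b are one class to them, and where a whole thing is asked for, a point or a joint stands for the part that bears it (a point fixed in the world has none). Each returns a list of dicts, best first, with "confidence" (0 to 1); they miss things now and then, are a little off and sometimes report something else, mostly with a low value. They report only what shows in the picture. A call takes as long as a camera call. They do not tell look-alikes from the thing itself.
- cams.regions_of(camera, name): "mask" (384x512 bool, what is visible of it).
- cams.landmark_of(camera, name): "centre" ([x, y, z] in mm, in world coordinates, good to about 4 mm: a listed point, or the origin of a listed thing).
The state is a dict: "time": time; "joint_pos": joint angles; "dq": joint speeds; "joint_efforts": joint torques, N m; "position": TCP position; "eef_rot": TCP orientation; "ft_force": force on the tool from outside, world axes, zero at the start; "ft_torque": the same for the moment, N m; "finger_gap": finger opening in mm.
Only numpy, scipy, OpenCV 4.12 (cv2) and the standard library are available. Lean on these libraries where they do the work, as an engineer would, in place of code of your own. Each camera call takes 0.05 s, during which the arm holds its last target.

## Working session

There is one attempt and no reset: what is moved stays moved. The work goes in short steps, Python scripts to look and compute and a shell command to move; the robot and the scene stay as the last step left them, time stands still between calls to the robot, and variables do not carry over. Pictures are saved under pics/ and viewed, and the job is handed in when it is done.

```bash
ls; mkdir -p pics
cat > h.py <<'E'
import numpy as np, cv2
from workcell import sensors, cams, robot
def snap(n,f):
    im=cams.camera(n); cv2.imwrite('pics/'+f,im[:,:,::-1]); return im
E
python3 - <<'E'
from h import *
print(sensors.state())
for n in ["scene","side"]:
    snap(n,n+'0.png'); p=cams.camera_params(n); print(n,p)
    for t in ["cap_center","bottle","bowl_in","ramp_stop","ramp_foot","board_center","board_edge_l","board_edge_r","auger","gauge","disc","sander","brush"]:
        r=cams.landmark_of(n,t); print(n,t,[(np.round(d['centre'],0).tolist(),round(d['confidence'],2)) for d in r])
print(cams.camera_params("wrist"),sensors.state()['time'])
E
```

```text
pics
{'time': 0.0, 'joint_pos': array([-8.15365108e+01,  1.26756618e+01,  8.75260665e+01, -3.06236114e-03,
        7.99085386e+01, -7.22544528e+00]), 'dq': array([ 0.08736225,  0.07211647,  0.09253663, -0.1253822 ,  0.05520439,
        0.01205306]), 'joint_efforts': array([-1.78066199e-03, -4.96906078e+01, -3.89397168e+01, -1.60309874e-04,
        1.10630470e-02, -2.36825787e-05]), 'position': array([ 168.8946798 , -601.12430088,  230.19189646]), 'eef_rot': array([-1.79890230e+02, -1.08786687e-02,  1.56894636e+01]), 'ft_force': array([ 0.05142803, -0.22782167,  0.47106894]), 'ft_torque': array([-0.02138769, -0.01445215, -0.02655728]), 'finger_gap': 85.56533097206778}
scene {'camera_matrix': array([[412.67683279,   0.        , 255.67656568],
       [  0.        , 412.67683279, 198.9779918 ],
       [  0.        ,   0.        ,   1.        ]]), 'pose': array([[-4.47782435e-01, -5.41771378e-01,  7.11318961e-01,
         1.38144930e+03],
       [ 8.94091989e-01, -2.79760817e-01,  3.49761920e-01,
         3.27755115e+02],
       [ 9.50817612e-03,  7.92601829e-01,  6.09665429e-01,
        
[... 2098 characters left out ...]
uge [([674.0, 428.0, -2.0], 0.64)]
side disc [([748.0, 204.0, 2.0], 0.72)]
side sander [([537.0, -537.0, -5.0], 0.62)]
side brush [([756.0, -225.0, -3.0], 0.55)]
{'camera_matrix': array([[297.13280408,   0.        , 256.6713478 ],
       [  0.        , 297.13280408, 195.1698681 ],
       [  0.        ,   0.        ,   1.        ]]), 'tool_from_camera': array([[ 2.73776065e-04,  9.62693000e-01,  2.70595849e-01,
         6.82627965e+01],
       [ 9.99999469e-01, -5.32367936e-04,  8.82241789e-04,
         2.69123828e-01],
       [ 9.93384548e-04,  2.70595464e-01, -9.62692634e-01,
        -1.41963203e+02],
       [ 0.00000000e+00,  0.00000000e+00,  0.00000000e+00,
         1.00000000e+00]])} 1.4
```

View pics/scene0.png

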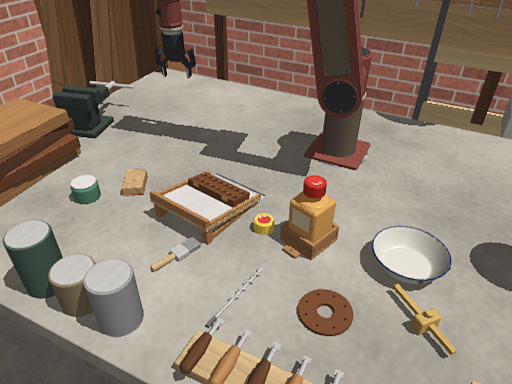

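View pics/side0.png

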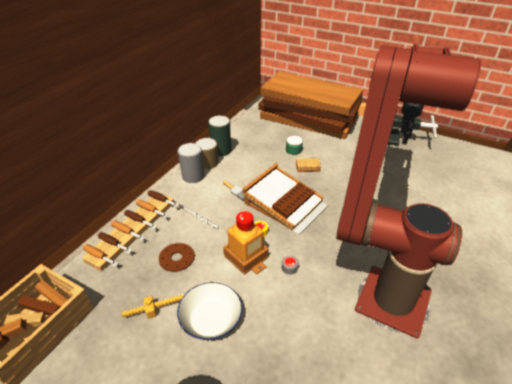

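Run:
```python
from h import *
def proj(n,P):
    p=cams.camera_params(n);T=np.linalg.inv(p['pose']);c=T[:3,:3]@P+T[:3,3];q=p['camera_matrix']@np.array([c[0],-c[1],-c[2]]);return q[:2]/q[2]
for n in ['scene','side']:
    im=cv2.imread(f'pics/{n}0.png')
    for P in [(522,79,191),(537,-57,18),(359,44,20)]: print(n,P,proj(n,np.array(P,float)).round())
    q=proj(n,np.array([522,79,150.]));x,y=q.astype(int)
    cv2.imwrite(f'pics/crop_{n}.png',cv2.resize(im[max(0,y-80):y+90,max(0,x-70):x+140],None,fx=3,fy=3,interpolation=cv2.INTER_CUBIC))
```

```text
scene (522, 79, 191) [315. 186.]
scene (537, -57, 18) [265. 224.]
scene (359, 44, 20) [317. 200.]
side (522, 79, 191) [245. 220.]
side (537, -57, 18) [260. 229.]
side (359, 44, 20) [290. 264.]
```

View crop.

View pics/crop_scene.png

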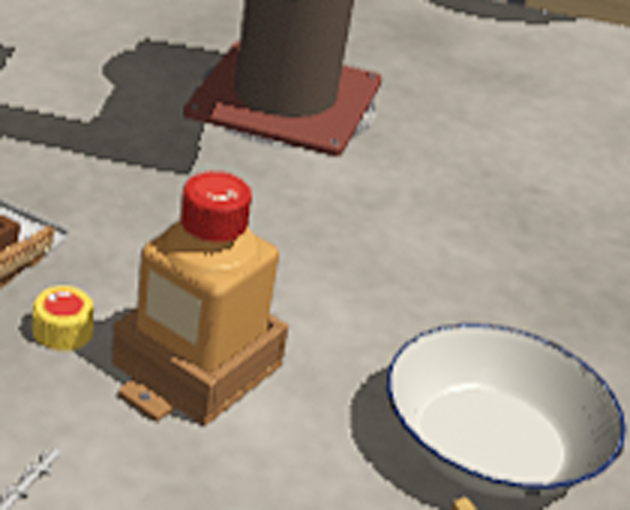

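View pics/crop_side.png

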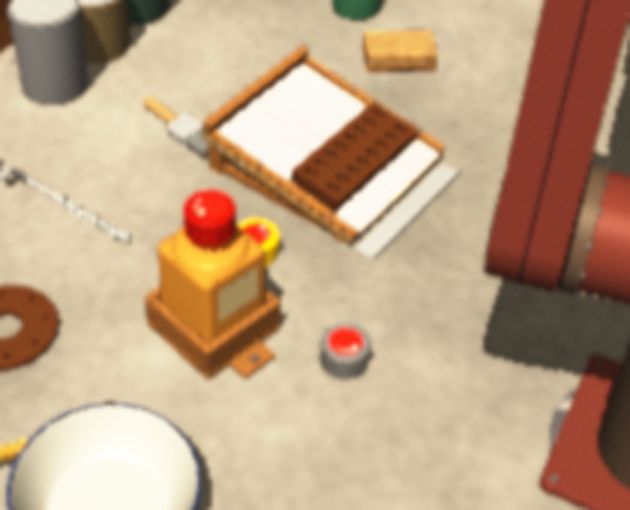

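Look-alikes for the cap: the red cap on the amber bottle (scene 315,186; side 245,220), a yellow one with a red disc (scene 265,224), and a grey one with a red disc (side 290,264). I choose the all-red one on the bottle, which the crops confirm. The bowl is at scene (411,255) and the board on the ramp is at scene (218,188). Next I move the wrist camera over the ramp to measure.

```bash
python3 -m jog '[[[0,0,-8,0.03,0.035,0.01,0.085],[0,0,-16,0.06,0.07,0.02,0.085],[0,0,-24,0.09,0.105,0.02,0.085],[0,0,-27,0.12,0.14,0.02,0.085],[0,0,-27,0.15,0.175,0.02,0.085],[0,0,-27,0.18,0.21,0.02,0.085],[0,0,-27,0.21,0.24,0.02,0.085],[0,0,-27,0.24,0.28,0.02,0.085],[0,0,-27,0.27,0.315,0.02,0.085],[0,0,-27,0.3,0.345,0.02,0.085],[0,0,-27,0.311,0.355,0.02,0.085],[0,0,-27,0.311,0.355,0.02,0.085],[0,0,-27,0.311,0.355,0.02,0.085]]]'
cat >> h.py <<'E'
from scipy.spatial.transform import Rotation as Ro
def wpose():
    s=sensors.state(); T=np.eye(4);T[:3,:3]=Ro.from_euler('xyz',s['eef_rot'],degrees=True).as_matrix();T[:3,3]=s['position'];return T,s
def cam(n):
    p=cams.camera_params(n)
    if n=='wrist': return p['camera_matrix'],wpose()[0]@p['tool_from_camera']
    return p['camera_matrix'],p['pose']
def proj(KP,P):
    K,M=KP;T=np.linalg.inv(M);c=T[:3,:3]@np.array(P,float)+T[:3,3];q=K@np.array([c[0],-c[1],-c[2]]);return q[:2]/q[2]
def ray(KP,u):
    K,M=KP;d=np.linalg.inv(K)@np.array([u[0],u[1],1.]);d=M[:3,:3]@np.array([d[0],-d[1],-d[2]]);return M[:3,3],d/np.linalg.norm(d)
def tri(obs):
    A=np.zeros((3,3));b=np.zeros(3)
    for KP,u in obs:
        o,d=ray(KP,u);Q=np.eye(3)-np.outer(d,d);A+=Q;b+=Q@o
    return np.linalg.solve(A,b)
E
python3 - <<'E'
from h import *
import pickle
KP=cam('wrist');snap('wrist','w1.png');pickle.dump(KP,open('w1.pkl','wb'))
for t in ["ramp_stop","ramp_foot","board_center","board_edge_l"]:
    r=cams.landmark_of('wrist',t); print(t,[(np.round(d['centre'],0).tolist(),round(d['confidence'],2)) for d in r])
s=sensors.state();print(s['time'],s['position'],s['eef_rot'],s['ft_force'])
E
```

```text
time: 2.7
position: [479.6, -247.1, 251.2]
eef_rot: [180.0, 0.0, -11.3]
ft_force: [-0.4, 0.4, -0.2]
finger_gap: 85.4
ramp_stop [([649.0, -273.0, 66.0], 0.98)]
ramp_foot [([405.0, -231.0, 28.0], 0.64)]
board_center [([482.0, -245.0, 50.0], 0.98)]
board_edge_l [([540.0, -169.0, 44.0], 0.77), ([510.0, -339.0, 43.0], 0.71)]
2.95 [ 479.27625787 -247.77689354  251.31244488] [ 1.79990525e+02  4.77586380e-03 -1.14246397e+01] [-0.48710005 -0.50391786 -0.67503126]
```

View pics/w1.png

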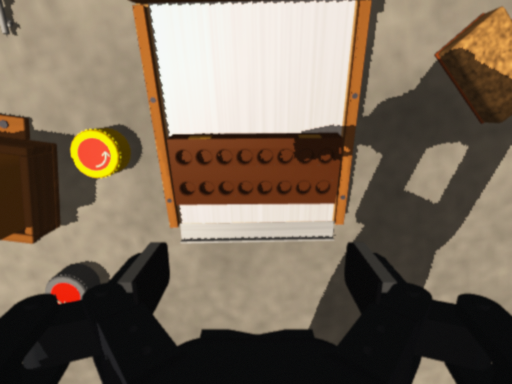

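Run:
```python
from h import *
import pickle
KP=pickle.load(open('w1.pkl','rb'))
def hit(u,z):
    o,d=ray(KP,u);return (o+d*(z-o[2])/d[2]).round(1)
print('lower top edge',hit((174,203),54.6),hit((338,204),54.6))
print('upper top edge',hit((169,135),68),hit((350,136),68))
print('foot',hit((180,223),23),hit((334,221),23))
print('rails L',hit((149,3),66+10),hit((176,225),33),' R',hit((360,3),76),hit((337,225),33))
```

```text
lower top edge [ 462.8 -143.5   54.6] [ 423.4 -335.1   54.6]
upper top edge [ 541.1 -163.5   68. ] [ 502.1 -354.2   68. ]
foot [ 426.5 -132.8   23. ] [ 389.4 -334.    23. ]
rails L [ 662.4 -180.8   76. ] [ 428.1 -130.5   33. ]  R [ 623.7 -374.8   76. ] [ 387.4 -335.1   33. ]
```

The wrist view shows the board square on the ramp: lower edge at row 204, columns 174–338; upper edge at row 135. The ramp foot is at about row 222. The networks agree with the ray intersections to about 3 mm, and the ramp yaw is about -11.4°. I'll tilt the tool 15° and bring the open fingers down behind the board's lower edge.

```bash
python3 -m jog '[[[-1.5,-7.3,0,-0.03,0.006,-0.02,0.085],[-2.96,-14.7,0,-0.054,0.012,-0.06,0.085],[-2.96,-14.7,0,-0.054,0.012,-0.105,0.085],[-2.96,-14.7,0,-0.054,0.012,-0.15,0.085],[-2.96,-14.7,0,-0.054,0.012,-0.19,0.085],[-2.96,-14.7,0,-0.054,0.012,-0.215,0.085],[-2.96,-14.7,0,-0.054,0.012,-0.228,0.085],[-2.96,-14.7,0,-0.054,0.012,-0.228,0.085]]]'
python3 - <<'E'
from h import *
a=snap('wrist','w2.png'); b=cams.camera('side'); s=sensors.state();print(s['position'],s['eef_rot'],s['ft_force'])
b=cv2.resize(b[160:240,220:340],None,fx=4,fy=4,interpolation=cv2.INTER_CUBIC)
a=cv2.resize(a,(426,320)); cv2.imwrite('pics/c2.png',np.vstack([np.hstack([a,np.zeros((320,54,3),np.uint8)]),b[:280,:480]])[:,:,::-1])
E
```

```text
time: 3.75
position: [424.0, -233.9, 21.0]
eef_rot: [-179.9, -14.8, -11.4]
ft_force: [-0.3, 0.2, -0.1]
finger_gap: 85.4
[ 425.90891435 -235.31992894   23.68473003] [179.97492025 -14.99930799 -11.36039127] [0.3315559  0.51365106 0.19075923]
```

View pics/c2.png

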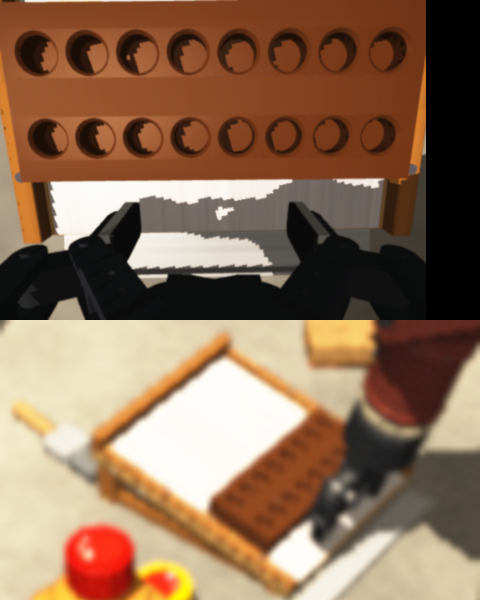

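The fingers are behind the board's lower edge and well inside the rails. Now the push.

```bash
python3 -m jog '[[[0,0,0,0,0,-0.003,0.085],[0,0,0,0.005,-0.001,-0.002,0.085],[0,0,0,0.01,-0.002,-0.0015,0.085],[0,0,0,0.015,-0.003,-0.0005,0.085],[0,0,0,0.02,-0.004,0.0005,0.085],[0,0,0,0.028,-0.0056,0.002,0.085],[0,0,0,0.036,-0.0072,0.0035,0.085],[0,0,0,0.044,-0.0088,0.005,0.085],[0,0,0,0.052,-0.0104,0.0065,0.085],[0,0,0,0.06,-0.012,0.008,0.085],[0,0,0,0.068,-0.0136,0.0092,0.085],[0,0,0,0.076,-0.0152,0.0107,0.085],[0,0,0,0.084,-0.0168,0.0121,0.085],[0,0,0,0.092,-0.0184,0.0135,0.085],[0,0,0,0.1,-0.02,0.015,0.085],[0,0,0,0.108,-0.0216,0.0164,0.085],[0,0,0,0.108,-0.0216,0.0164,0.085]]]'
python3 - <<'E'
from h import *
a=snap('wrist','w3.png'); b=cams.camera('side'); s=sensors.state();print(s['time'],s['position'],s['eef_rot'],s['ft_force'])
b=cv2.resize(b[160:240,220:340],None,fx=4,fy=4,interpolation=cv2.INTER_CUBIC)
a=cv2.resize(a,(426,320)); cv2.imwrite('pics/c3.png',np.vstack([np.hstack([a,np.zeros((320,54,3),np.uint8)]),b[:280,:480]])[:,:,::-1])
E
```

```text
time: 5.55
position: [535.8, -257.0, 40.6]
eef_rot: [179.9, -15.1, -11.3]
ft_force: [-0.3, -1.0, -0.8]
finger_gap: 85.1
5.65 [ 534.84082985 -256.67236952   40.22580656] [179.94743956 -15.08574012 -11.29592752] [-1.81611372  0.30862446  0.43833133]
```

View pics/c3.png

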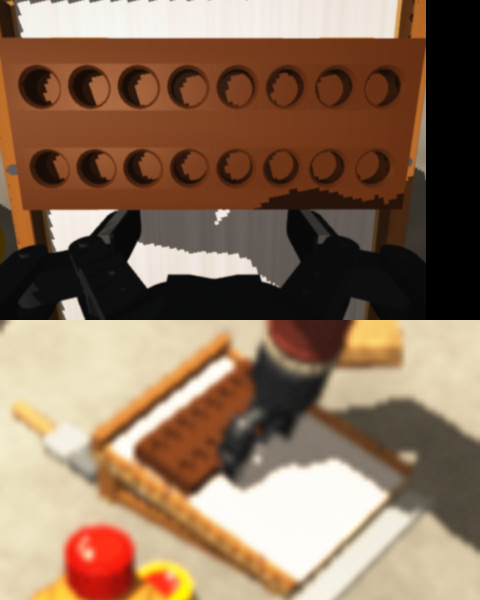

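```bash
python3 -m jog '[[[0,0,0,0.006,-0.0012,0.001,0.085],[0,0,0,0.012,-0.0024,0.002,0.085],[0,0,0,0.018,-0.0036,0.0032,0.085],[0,0,0,0.022,-0.0044,0.004,0.085],[0,0,0,0.025,-0.005,0.0044,0.085],[0,0,0,0.027,-0.0054,0.0048,0.085],[0,0,0,0.028,-0.0056,0.005,0.085],[0,0,0,0.029,-0.0058,0.0051,0.085],[0,0,0,0.029,-0.0058,0.0051,0.085]]]'
python3 - <<'E'
from h import *
a=snap('wrist','w4.png'); b=cams.camera('side'); s=sensors.state();print(s['time'],s['position'],s['eef_rot'],s['ft_force'])
b=cv2.resize(b[160:240,220:340],None,fx=4,fy=4,interpolation=cv2.INTER_CUBIC)
a=cv2.resize(a,(426,320)); cv2.imwrite('pics/c4.png',np.vstack([np.hstack([a,np.zeros((320,54,3),np.uint8)]),b[:280,:480]])[:,:,::-1])
E
```

```text
time: 6.55
position: [561.4, -261.7, 44.2]
eef_rot: [-180.0, -14.8, -11.3]
ft_force: [-11.1, 1.1, 5.6]
finger_gap: 85.0
6.65 [ 561.42050602 -261.71594032   44.17711899] [-179.99253489  -14.80073562  -11.28014744] [-9.73581762  0.38613846  4.03405465]
```

View pics/c4.png

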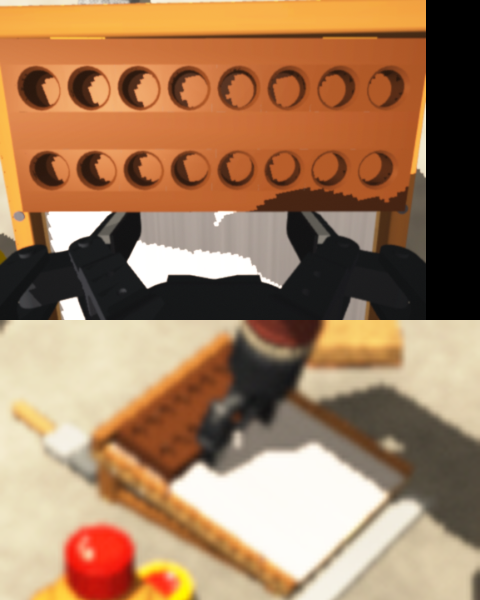

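```bash
python3 -m jog '[[[0,0,0,0.0015,-0.0003,0.0003,0.085],[0,0,0,0.003,-0.0006,0.0005,0.085],[0,0,0,0.003,-0.0006,0.0005,0.085],[0,0,0,0.003,-0.0006,0.0005,0.085]]]'
python3 -m jog '[[[0,0,0,-0.01,0.002,-0.001,0.085],[0,0,0,-0.03,0.006,-0.003,0.085],[0,0,0,-0.05,0.01,0.02,0.085],[0.5,2.5,0,-0.06,0.012,0.07,0.085],[1.5,7.5,0,-0.06,0.012,0.12,0.085],[2.96,14.7,0,-0.06,0.012,0.17,0.085],[2.96,14.7,0,-0.06,0.012,0.22,0.085],[2.96,14.7,0,-0.06,0.012,0.25,0.085],[2.96,14.7,0,-0.06,0.012,0.25,0.085]]]'
python3 - <<'E'
from h import *
KP=cam('wrist');a=snap('wrist','w5.png'); b=cams.camera('side'); s=sensors.state();print(s['time'],s['position'],s['eef_rot'],s['ft_force'])
for n in ["wrist","side"]:
  for t in ["ramp_stop","board_center","board_edge_l"]:
    r=cams.landmark_of(n,t); print(n,t,[(np.round(d['centre'],0).tolist(),round(d['confidence'],2)) for d in r])
b=cv2.resize(b[160:240,220:340],None,fx=4,fy=4,interpolation=cv2.INTER_CUBIC)
a=cv2.resize(a[:240],None,fx=1.25,fy=1.25,interpolation=cv2.INTER_CUBIC); cv2.imwrite('pics/c5.png',np.vstack([a[:,:640],np.pad(b[:280,:480],((0,0),(0,160),(0,0)))])[:,:,::-1])
E
```

```text
time: 7.05
position: [562.0, -261.7, 43.5]
eef_rot: [-180.0, -14.5, -11.2]
ft_force: [-19.4, 2.5, 8.3]
finger_gap: 85.0
time: 7.95
position: [509.3, -252.4, 302.6]
eef_rot: [179.7, -0.7, -11.3]
ft_force: [-0.3, -0.7, 0.4]
finger_gap: 85.2
8.05 [ 506.84387809 -250.99275882  296.48849147] [179.94518932  -0.20589033 -11.30193537] [ 0.11657143 -0.029684   -0.32565724]
wrist ramp_stop [([651.0, -274.0, 68.0], 0.77)]
wrist board_center [([610.0, -269.0, 72.0], 0.97)]
wrist board_edge_l [([663.0, -193.0, 66.0], 0.72), ([630.0, -365.0, 68.0], 0.57), ([541.0, -541.0, -2.0], 0.33)]
side ramp_stop [([650.0, -277.0, 71.0], 0.96)]
side board_center [([605.0, -272.0, 72.0], 0.78)]
side board_edge_l [([664.0, -195.0, 65.0], 0.79), ([629.0, -360.0, 66.0], 0.62), ([750.0, 205.0, -0.0], 0.39)]
```

View pics/c5.png

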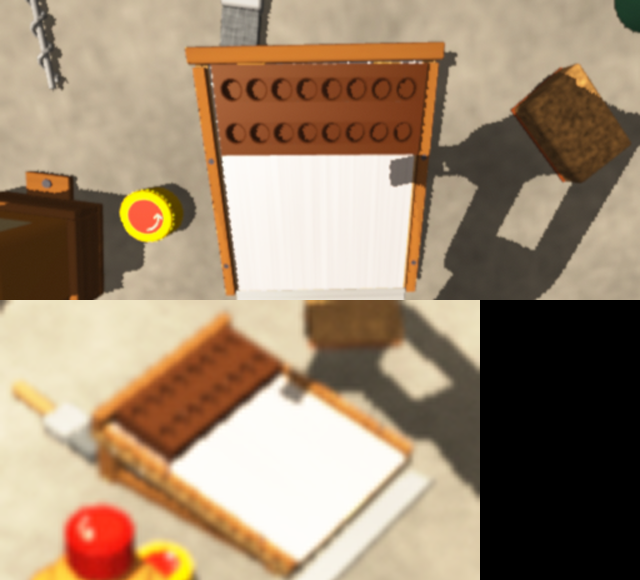

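The board's upper edge is up against the stop along its whole length (rows ~64 in the wrist crop), and the 19 N push confirms contact. Next I measure the cap with the wrist camera from two places.

```bash
python3 -m jog '[[[0,0,0,0.002,0.04,0,0.085],[0,0,0,0.004,0.08,0.005,0.085],[0,0,0,0.006,0.12,0.005,0.085],[0,0,0,0.008,0.16,0.005,0.085],[0,0,0,0.01,0.2,0.005,0.085],[0,0,0,0.01,0.24,0.005,0.085],[0,0,0,0.01,0.27,0.005,0.085],[0,0,0,0.01,0.27,0.005,0.085],[0,0,0,0.01,0.27,0.005,0.085]]]'
python3 - <<'E'
from h import *
import pickle
KP=cam('wrist');a=snap('wrist','w6.png');pickle.dump(KP,open('w6.pkl','wb'))
print([(np.round(d['centre'],1).tolist(),round(d['confidence'],2)) for d in cams.landmark_of('wrist','cap_center')])
s=sensors.state();print(s['time'],s['position'],s['joint_pos'])
E
python3 -m jog '[[[0,0,0,0.0,0.03,0,0.085],[0,0,0,0.004,0.06,0.0,0.085],[0,0,0,0.006,0.06,0.0,0.085],[0,0,0,0.006,0.06,0.0,0.085]]]'
python3 - <<'E'
from h import *
import pickle
KP=cam('wrist');a=snap('wrist','w7.png');pickle.dump(KP,open('w7.pkl','wb'))
print([(np.round(d['centre'],1).tolist(),round(d['confidence'],2)) for d in cams.landmark_of('wrist','cap_center')])
s=sensors.state();print(s['time'],s['position'],s['joint_pos'])
tops=[]
for f in ['6','7']:
    K=pickle.load(open(f'w{f}.pkl','rb'));im=cv2.imread(f'pics/w{f}.png').astype(int)
    m=((im[:,:,2]>90)&(im[:,:,1]<60)&(im[:,:,0]<60)).astype(np.uint8)
    n,l,st,c=cv2.connectedComponentsWithStats(m)
    i=np.argsort(-st[1:,4])[:3]+1; print(st[i].tolist(),c[i].round(1).tolist())
E
python3 -c "
import cv2,numpy as np
cv2.imwrite('pics/c7.png',np.hstack([cv2.resize(cv2.imread('pics/w%d.png'%i),(400,300)) for i in (6,7)]))"
```

```text
time: 9.25
position: [515.8, 19.7, 299.8]
eef_rot: [180.0, 0.0, -11.2]
ft_force: [0.3, 0.1, -0.1]
finger_gap: 84.7
[([539.4, -59.7, 15.2], 0.91), ([519.0, 75.4, 193.8], 0.59), ([357.3, 49.9, 20.4], 0.56)]
9.35 [515.91626205  18.47343182 299.9320687 ] [-6.69053373e+00 -4.56470706e+00  9.82570417e+01 -2.48807394e-02
  8.63387091e+01  9.46622819e+01]
time: 9.75
position: [522.2, 78.4, 300.1]
eef_rot: [180.0, 0.0, -11.3]
ft_force: [0.2, -0.2, -0.9]
finger_gap: 85.2
[([538.5, -60.7, 17.8], 0.95), ([519.2, 76.9, 192.8], 0.73), ([358.7, 51.1, 18.8], 0.66)]
9.85 [522.07132312  77.90471414 300.06634674] [-5.61428718e-02 -2.91667790e+00  9.66763251e+01 -3.15990217e-02
  8.62655642e+01  1.01342632e+02]
[[407, 0, 105, 80, 5972], [151, 165, 76, 70, 2113], [298, 123, 28, 27, 491]] [[460.9, 35.8], [192.4, 202.1], [309.8, 135.0]]
[[222, 156, 72, 74, 3649], [459, 0, 53, 75, 1447], [341, 118, 29, 29, 536]] [[257.6, 194.4], [491.4, 31.2], [353.3, 130.7]]
```

View pics/c7.png

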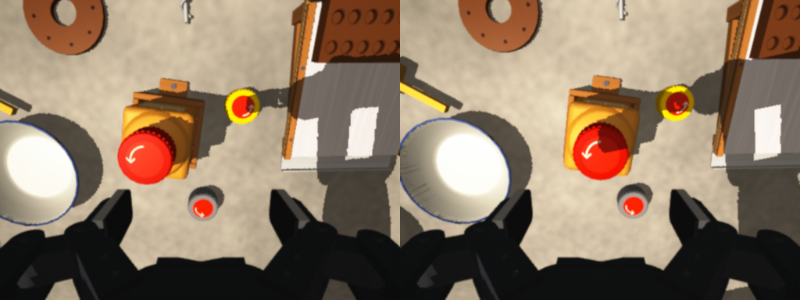

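Run:
```python
from h import *
import pickle
obs=[];out=[]
for f,x0 in [('6',140),('7',205)]:
    K=pickle.load(open(f'w{f}.pkl','rb'));im=cv2.imread(f'pics/w{f}.png').astype(int)
    m=((im[:,:,2]>2.2*im[:,:,1])&(im[:,:,2]>2.2*im[:,:,0])&(im[:,:,2]>60)).astype(np.uint8)
    m[:140]=0; m[:,:x0]=0; m[:,x0+110:]=0
    ys,xs=np.nonzero(m);print(f,xs.min(),xs.max(),ys.min(),ys.max())
    obs.append(K)
    c=im[140:250,x0-10:x0+110].astype(np.uint8);out.append(cv2.resize(c,None,fx=3,fy=3))
cv2.imwrite('pics/c8.png',np.hstack(out))
for us in [((187,199),(258,194)),((188,200),(258,195))]:
    print(tri(list(zip(obs,us))))
for P in [(519,77,209),(522,78,209),(520,77,209)]: print(P,[proj(k,P).round(1) for k in obs])
# two-fixed camera check
o=[(cam(n),None) for n in ('scene','side')]
for n in ('scene','side'): print(n,[proj(cam(n),P).round(1) for P in [(520,77,209),(523,78,209)]])
```

```text
6 151 249 162 273
7 221 311 156 274
[525.12260965  76.44945992 205.52010976]
[523.37667401  76.78076614 202.36885238]
(519, 77, 209) [array([187.3, 207.8]), array([258.8, 201.9])]
(522, 78, 209) [array([185.2, 204.6]), array([256.9, 198.6])]
(520, 77, 209) [array([187. , 206.6]), array([258.5, 200.7])]
scene [array([315.4, 180. ]), array([315.4, 180.7])]
side [array([245.5, 216.2]), array([244.6, 216.1])]
```

View pics/c8.png

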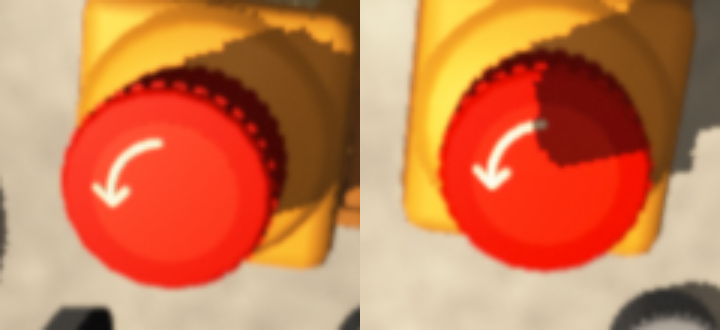

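The crop shows the all-red cap with its white arrow, centred at pixel (186,201) and (257,196) in the two views. They triangulate to about (524,77), top at z ≈ 205, which agrees with the given 209. I descend and grip it.

```bash
python3 -m jog '[[[0,0,0,0.0015,0,-0.04,0.085],[0,0,0,0.0015,0,-0.08,0.085],[0,0,0,0.0015,0,-0.11,0.085],[0,0,0,0.0015,0,-0.125,0.085],[0,0,0,0.0015,0,-0.128,0.085],[0,0,0,0.0015,0,-0.128,0.085],[0,0,0,0.0015,0,-0.128,0.055],[0,0,0,0.0015,0,-0.128,0.05],[0,0,0,0.0015,0,-0.128,0.05],[0,0,0,0.0015,0,-0.128,0.05],[0,0,0,0.0015,0,-0.128,0.05],[0,0,0,0.0015,0,-0.128,0.05]]]' 70
python3 - <<'E'
from h import *
a=cams.camera('side');b=cams.camera('scene');s=sensors.state();print(s['time'],s['position'],s['ft_force'],s['finger_gap'])
cv2.imwrite('pics/c9.png',np.hstack([cv2.resize(a[170:290,180:310],None,fx=3,fy=3),cv2.resize(b[130:250,250:380],None,fx=3,fy=3)])[:,:,::-1])
E
```

```text
time: 11.05
position: [524.8, 79.2, 174.2]
eef_rot: [-180.0, -0.2, -11.3]
ft_force: [-1.2, -1.0, 4.7]
finger_gap: 59.3
11.15 [524.81663274  79.15590688 174.21527575] [ 0.71374722 -1.39640195  5.84362959] 59.3144470992827
```

View pics/c9.png

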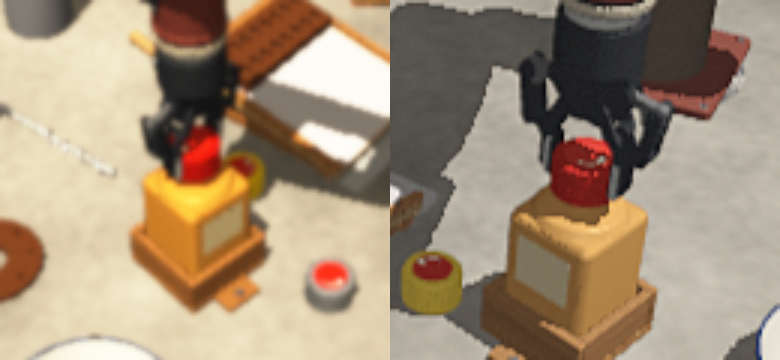

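Both views show the red cap held between the fingers (gap 59.3). Now I press down.

```bash
python3 -m jog '[[[0,0,0,0,0,-0.002,0.05],[0,0,0,0,0,-0.004,0.05],[0,0,0,0,0,-0.006,0.05],[0,0,0,0,0,-0.006,0.05],[0,0,0,0,0,-0.006,0.05]]]'
```

```text
time: 11.65
position: [525.0, 79.3, 169.0]
eef_rot: [-180.0, -0.2, -11.3]
ft_force: [-2.2, -1.0, 10.0]
finger_gap: 59.0
```

```bash
python3 -m jog '[[[0,0,0,0,0,-0.0015,0.05],[0,0,0,0,0,-0.003,0.05],[0,0,0,0,0,-0.003,0.05]]]'
```

```text
time: 11.95
position: [525.5, 79.3, 168.5]
eef_rot: [-180.0, -0.3, -11.3]
ft_force: [-8.3, -2.4, 24.1]
finger_gap: 59.1
```

```bash
python3 -m jog '[[[0,0,0,0,0,0.001,0.05],[0,0,6,0,0,0.001,0.05],[0,0,12,0,0,0.001,0.05],[0,0,18,0,0,0.001,0.05],[0,0,18,0,0,0.001,0.05]]]'
```

```text
time: 12.45
position: [525.7, 79.7, 168.7]
eef_rot: [180.0, -0.3, 6.9]
ft_force: [-4.8, -0.7, 17.7]
finger_gap: 58.9
```

```bash
python3 -m jog '[[[0,0,6,0,0,0,0.05],[0,0,12,0,0,0,0.05],[0,0,18,0,0,0,0.05],[0,0,24,0,0,0,0.05],[0,0,30,0,0,0,0.05],[0,0,30,0,0,0,0.05]]]'
python3 -c "
from h import *;s=sensors.state();print(s['ft_torque'],s['joint_pos'])"
```

```text
time: 13.05
position: [526.4, 80.3, 168.7]
eef_rot: [179.8, -0.4, 36.9]
ft_force: [-1.5, 2.9, 16.1]
finger_gap: 59.5
[ 0.48030271  0.24538516 -0.00784019] [1.23811599e-01 2.71782591e+00 1.05343093e+02 9.71644518e-02
 7.14907793e+01 5.32208503e+01]
```

```bash
python3 -m jog '[[[0,0,6,0,0,0,0.05],[0,0,12,0,0,0,0.05],[0,0,18,0,0,0,0.05]]]'
python3 -c "
from h import *;s=sensors.state();print(s['ft_torque'])"
python3 -m jog '[[[0,0,6,0,0,0,0.05],[0,0,8,0,0,0,0.05],[0,0,8,0,0,0,0.05]]]'
python3 -c "
from h import *;s=sensors.state();print(s['ft_torque'])"
```

```text
time: 13.35
position: [525.9, 81.2, 168.6]
eef_rot: [179.8, -0.4, 54.9]
ft_force: [-3.3, 6.7, 17.0]
finger_gap: 59.0
[ 1.06290064  0.7515805  -0.25234802]
time: 13.65
position: [525.4, 81.5, 168.6]
eef_rot: [179.8, -0.3, 62.8]
ft_force: [-5.0, 7.0, 17.2]
finger_gap: 59.3
[ 1.07188215  0.91991023 -0.02299702]
```

Turned 74° in total. Now I pull straight up slowly.

```bash
python3 -m jog '[[[0,0,0,0,0,0.004,0.05],[0,0,0,0,0,0.008,0.05],[0,0,0,0,0,0.012,0.05],[0,0,0,0,0,0.016,0.05],[0,0,0,0,0,0.016,0.05]]]'
python3 - <<'E'
from h import *
a=cams.camera('side');b=cams.camera('scene');s=sensors.state();print(s['time'],s['position'],s['ft_force'],s['finger_gap'])
cv2.imwrite('pics/c10.png',np.hstack([cv2.resize(a[170:290,180:310],None,fx=3,fy=3),cv2.resize(b[130:250,250:380],None,fx=3,fy=3)])[:,:,::-1])
E
```

```text
time: 14.15
position: [523.7, 79.2, 180.7]
eef_rot: [180.0, -0.0, 62.7]
ft_force: [-0.7, -0.9, -0.6]
finger_gap: 59.2
14.25 [523.22662445  79.1879315  179.94193427] [-0.42638954 -0.52485302 -0.88671025] 58.98216836650477
```

View pics/c10.png

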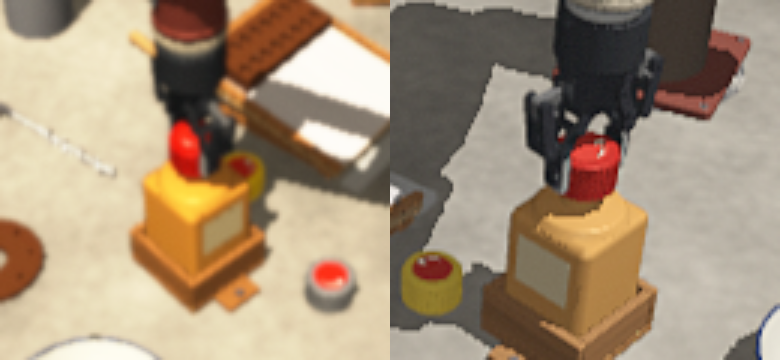

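```bash
python3 -m jog '[[[0,0,0,0,0,0.02,0.05],[0,0,0,0,0,0.05,0.05],[0,0,0,0,0,0.08,0.05],[0,0,0,-0.003,0.03,0.09,0.05],[0,0,0,-0.006,0.06,0.09,0.05],[0,0,0,-0.01,0.1,0.09,0.05],[0,0,0,-0.014,0.14,0.09,0.05],[0,0,0,-0.018,0.18,0.09,0.05],[0,0,0,-0.022,0.22,0.07,0.05],[0,0,0,-0.026,0.255,0.05,0.05],[0,0,0,-0.028,0.272,0.02,0.05],[0,0,0,-0.028,0.272,-0.01,0.05],[0,0,0,-0.028,0.272,-0.04,0.05],[0,0,0,-0.028,0.272,-0.04,0.05],[0,0,0,-0.028,0.272,-0.04,0.05]]]'
python3 - <<'E'
from h import *
a=cams.camera('side');b=cams.camera('scene');c=snap('wrist','w11.png');s=sensors.state();print(s['time'],s['position'],s['ft_force'],s['finger_gap'])
for n in ('side','scene'):print([(np.round(d['centre'],1).tolist(),round(d['confidence'],2)) for d in cams.landmark_of(n,'bowl_in')],[(np.round(d['centre'],1).tolist(),round(d['confidence'],2)) for d in cams.landmark_of(n,'cap_center')])
cv2.imwrite('pics/c11.png',np.hstack([cv2.resize(a[220:350,140:270],None,fx=2,fy=2),cv2.resize(b[170:300,340:470],None,fx=2,fy=2),cv2.resize(c,(280,260))])[:,:,::-1])
E
```

```text
time: 15.75
position: [495.1, 350.9, 139.8]
eef_rot: [-179.9, 0.1, 62.7]
ft_force: [0.8, -0.4, 0.0]
finger_gap: 58.9
15.9 [496.93496302 351.80027459 142.70948604] [-0.09914441 -0.34625274 -0.0132291 ] 59.2354884879111
[([494.5, 352.1, 4.7], 0.6)] [([492.9, 350.7, 154.5], 0.68), ([355.7, 47.7, 18.3], 0.62), ([534.7, -62.9, 19.5], 0.59)]
[([682.5, 424.1, 1.7], 0.71), ([493.4, 349.4, 5.9], 0.58), ([798.0, -6.9, -0.6], 0.17)] [([535.3, -59.2, 18.5], 0.92), ([499.1, 348.7, 151.4], 0.58), ([493.6, 352.5, 3.3], 0.22)]
```

View pics/c11.png

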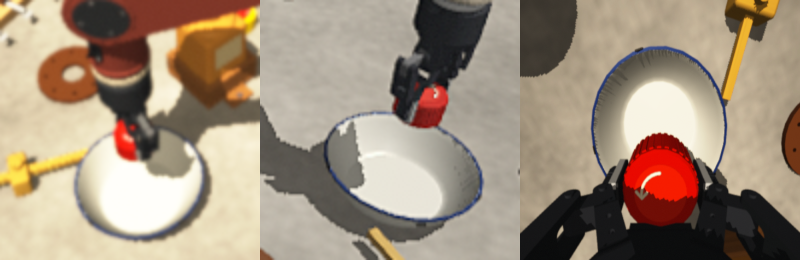

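```bash
python3 -m jog '[[[0,0,0,-0.001,0,-0.04,0.05],[0,0,0,-0.001,0,-0.08,0.05],[0,0,0,-0.001,0,-0.11,0.05],[0,0,0,-0.001,0,-0.12,0.05],[0,0,0,-0.001,0,-0.124,0.05],[0,0,0,-0.001,0,-0.127,0.05],[0,0,0,-0.001,0,-0.127,0.05]]]'
```

```text
time: 16.8
position: [495.7, 352.0, 15.0]
eef_rot: [179.9, -0.1, 62.7]
ft_force: [0.0, 0.7, -0.5]
finger_gap: 58.9
```

```bash
python3 -m jog '[[[0,0,0,0,0,-0.003,0.05],[0,0,0,0,0,-0.003,0.05]]]'
python3 -m jog '[[[0,0,0,0,0,0,0.066],[0,0,0,0,0,0,0.074],[0,0,0,0,0,0,0.074],[0,0,0,0,0,0,0.074],[0,0,0,0,0,0.02,0.074],[0,0,0,0,0,0.05,0.074],[0,0,0,0,0,0.1,0.074],[0,0,0,0,0,0.15,0.074],[0,0,0,0,0,0.2,0.074],[0,0,0,0,0,0.25,0.074],[0,0,0,0,0,0.25,0.074],[0,0,0,0,0,0.25,0.074]]]'
python3 - <<'E'
from h import *
a=cams.camera('side');b=cams.camera('scene');c=snap('wrist','w12.png');s=sensors.state();print(s['time'],s['position'],s['ft_force'],s['finger_gap'])
for n in ('side','scene','wrist'):
  for t in ['bowl_in','cap_center','ramp_stop','board_edge_l']: print(n,t,[(np.round(d['centre'],1).tolist(),round(d['confidence'],2)) for d in cams.landmark_of(n,t)])
for t in ['auger','gauge','disc','sander','brush']: print(t,[(np.round(d['centre'],1).tolist(),round(d['confidence'],2)) for d in cams.landmark_of('side',t)[:1]])
cv2.imwrite('pics/side12.png',a[:,:,::-1])
cv2.imwrite('pics/c12.png',np.hstack([cv2.resize(a[220:350,140:270],None,fx=2,fy=2),cv2.resize(b[170:300,340:470],None,fx=2,fy=2),cv2.resize(c,(280,260))])[:,:,::-1])
E
```

```text
time: 17.0
position: [495.0, 351.6, 11.1]
eef_rot: [180.0, -0.1, 62.7]
ft_force: [0.4, -0.2, -0.5]
finger_gap: 58.7
time: 18.2
position: [495.4, 351.8, 262.6]
eef_rot: [179.9, -0.2, 62.7]
ft_force: [-0.2, 0.3, -0.8]
finger_gap: 74.1
18.35 [493.53589626 350.77011791 258.11439535] [-0.01568703  0.08603742 -0.45876201] 73.92175522386454
side bowl_in [([495.2, 349.6, 4.7], 0.58)]
side cap_center [([494.6, 350.8, 19.0], 0.9), ([358.6, 45.9, 18.5], 0.77), ([536.9, -59.8, 20.2], 0.57)]
side ramp_stop []
side board_edge_l [([666.5, -193.3, 67.2], 0.5)]
scene bowl_in [([496.6, 352.3, 1.0], 0.97)]
scene cap_center [([534.4, -55.7, 16.9], 0.92), ([495.0, 353.5, 19.7], 0.62)]
scene ramp_stop [([653.6, -275.0, 65.4], 0.94)]
scene board_edge_l [([662.6, -198.8, 64.9], 0.83), ([409.2, -235.1, 21.8], 0.59), ([628.1, -363.4, 69.7], 0.56)]
wrist bowl_in []
wrist cap_center [([492.3, 351.5, 26.7], 0.81)]
wrist ramp_stop []
wrist board_edge_l []
auger [([675.7, 425.1, 0.2], 0.45)]
gauge [([677.0, 425.6, -1.2], 0.81)]
disc [([748.5, 205.1, 0.4], 0.92)]
sander []
brush []
```

View pics/c12.png

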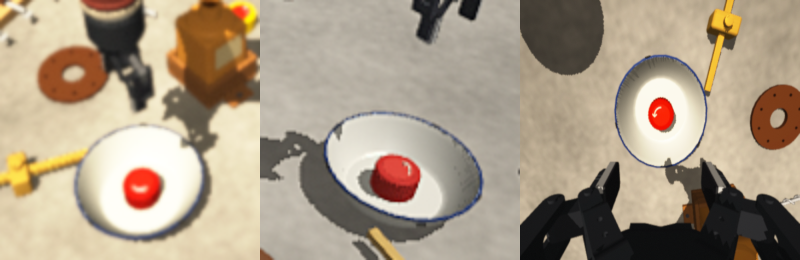

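View pics/side12.png

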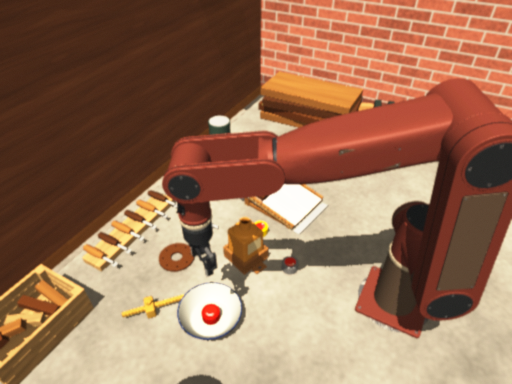

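Run:
```python
from h import *
b=cams.camera('scene'); cv2.imwrite('pics/c13.png',np.hstack([cv2.resize(b[165:245,140:275],None,fx=5,fy=5,interpolation=cv2.INTER_CUBIC)])[:,:,::-1])
for t in ['auger','sander','brush']: print(t,[(np.round(d['centre'],1).tolist(),round(d['confidence'],2)) for d in cams.landmark_of('scene',t)[:1]])
```

```text
auger [([797.7, -4.9, 0.0], 0.85)]
sander [([542.1, -539.9, 2.6], 0.65)]
brush [([649.6, -276.1, 62.8], 0.15)]
```

View pics/c13.png

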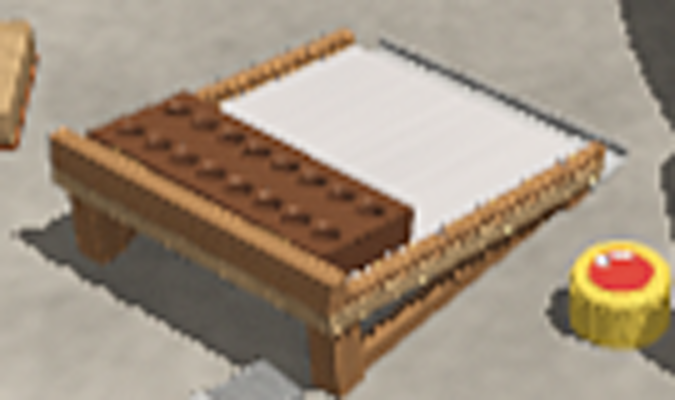

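Run:
```python
from h import *
b=cv2.imread('pics/w5.png'); cv2.imwrite('pics/c14.png',cv2.resize(b[25:75,145:365],None,fx=3.6,fy=7,interpolation=cv2.INTER_NEAREST))
b=cv2.imread('pics/w4.png'); cv2.imwrite('pics/c15.png',cv2.resize(b[0:70],None,fx=1.5,fy=5,interpolation=cv2.INTER_NEAREST))
```

```text
(no output)
```

View pics/c14.png

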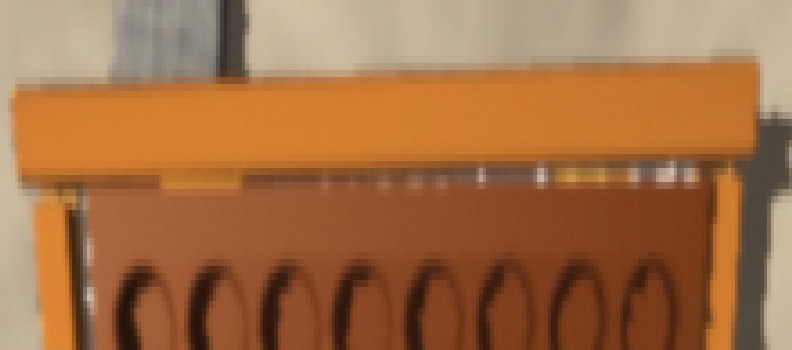

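View pics/c15.png

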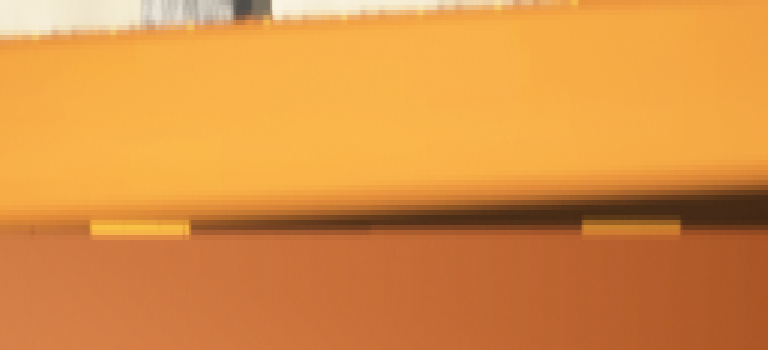

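The cap lies centred in the bowl. However, zooming in on the wrist picture taken after the push shows a thin wedge: the board is about 1° off the stop, with its right end about 3 mm short, since the true ramp yaw is about -10.3°. That margin is too slim, so I'll go back and nudge the right half home.

```bash
python3 -m jog '[[[0,0,-8,0,-0.04,0.02,0.085],[0,0,-16,0,-0.08,0.03,0.085],[0,0,-24,0,-0.12,0.03,0.085],[0,0,-32,0,-0.16,0.03,0.085],[0,0,-40,0,-0.2,0.03,0.085],[0,0,-48,0,-0.24,0.03,0.085],[0,0,-56,0,-0.28,0.03,0.085],[0,0,-64,0,-0.32,0.03,0.085],[0,0,-72,0,-0.36,0.03,0.085],[0,0,-73,0,-0.4,0.03,0.085],[0,0,-73,0,-0.44,0.03,0.085],[0,0,-73,0.01,-0.48,0.03,0.085],[0,0,-73,0.02,-0.52,0.03,0.085],[0,0,-73,0.025,-0.56,0.02,0.085],[0,0,-73,0.028,-0.6,0.01,0.085],[0,0,-73,0.028,-0.615,0,0.085],[0,0,-73,0.028,-0.615,0,0.085],[0,0,-73,0.028,-0.615,0,0.085]]]'
python3 - <<'E'
from h import *
import pickle
KP=cam('wrist');b=snap('wrist','w16.png')[:,:,::-1];pickle.dump(KP,open('w16.pkl','wb'));print(sensors.state()['position'],sensors.state()['eef_rot'])
cv2.imwrite('pics/c16.png',cv2.resize(b[0:130,130:390],None,fx=3,fy=4,interpolation=cv2.INTER_NEAREST))
E
```

```text
time: 21.2
position: [522.3, -262.9, 259.9]
eef_rot: [-179.9, 0.1, -10.3]
ft_force: [0.8, 0.2, 0.6]
finger_gap: 84.9
[ 522.62319751 -262.60867317  260.56218845] [-1.79964424e+02 -3.93716228e-03 -1.02769622e+01]
```

View pics/c16.png

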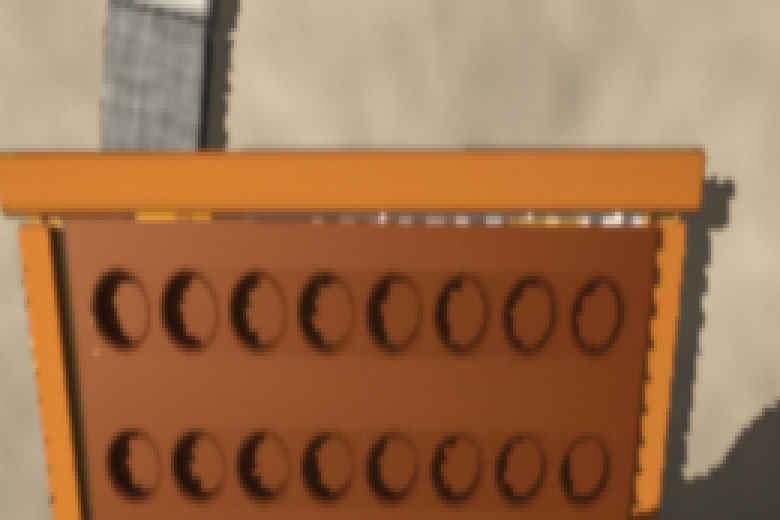

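```bash
python3 -m jog '[[[-1.3,-7.4,0,0.005,-0.005,-0.04,0.085],[-2.7,-14.8,0,0.01,-0.009,-0.085,0.085],[-2.7,-14.8,0,0.012,-0.009,-0.13,0.085],[-2.7,-14.8,0,0.012,-0.009,-0.17,0.085],[-2.7,-14.8,0,0.012,-0.009,-0.2,0.085],[-2.7,-14.8,0,0.012,-0.009,-0.215,0.085],[-2.7,-14.8,0,0.012,-0.009,-0.22,0.085],[-2.7,-14.8,0,0.012,-0.009,-0.22,0.085],[-2.7,-14.8,0,0.018,-0.0101,-0.219,0.085],[-2.7,-14.8,0,0.024,-0.0112,-0.218,0.085],[-2.7,-14.8,0,0.03,-0.0123,-0.217,0.085],[-2.7,-14.8,0,0.033,-0.0128,-0.2165,0.085],[-2.7,-14.8,0,0.035,-0.0132,-0.216,0.085],[-2.7,-14.8,0,0.035,-0.0132,-0.216,0.085]]]'
```

```text
time: 22.65
position: [557.7, -277.0, 44.4]
eef_rot: [180.0, -15.0, -10.3]
ft_force: [-0.1, 0.3, 0.2]
finger_gap: 84.9
```

```bash
python3 -m jog '[[[0,0,0,0.001,-0.0002,0.0002,0.085],[0,0,0,0.002,-0.0004,0.0004,0.085],[0,0,0,0.003,-0.0005,0.0005,0.085],[0,0,0,0.004,-0.0007,0.0007,0.085],[0,0,0,0.005,-0.0009,0.0009,0.085],[0,0,0,0.005,-0.0009,0.0009,0.085]]]'
```

```text
time: 23.25
position: [560.3, -277.4, 44.3]
eef_rot: [-180.0, -14.8, -10.3]
ft_force: [-12.9, -0.3, 6.9]
finger_gap: 84.9
```

```bash
python3 -m jog '[[[0,0,0,0.001,-0.0002,0.0002,0.085],[0,0,0,0.002,-0.0004,0.0004,0.085],[0,0,0,0.002,-0.0004,0.0004,0.085]]]'
python3 - <<'E'
from h import *
b=snap('wrist','w17.png')[:,:,::-1]
cv2.imwrite('pics/c17.png',cv2.resize(b[0:110],None,fx=1.5,fy=5,interpolation=cv2.INTER_NEAREST))
E
```

```text
time: 23.55
position: [560.4, -277.2, 43.9]
eef_rot: [-179.9, -14.5, -10.3]
ft_force: [-20.1, 1.8, 10.0]
finger_gap: 85.2
```

View pics/c17.png

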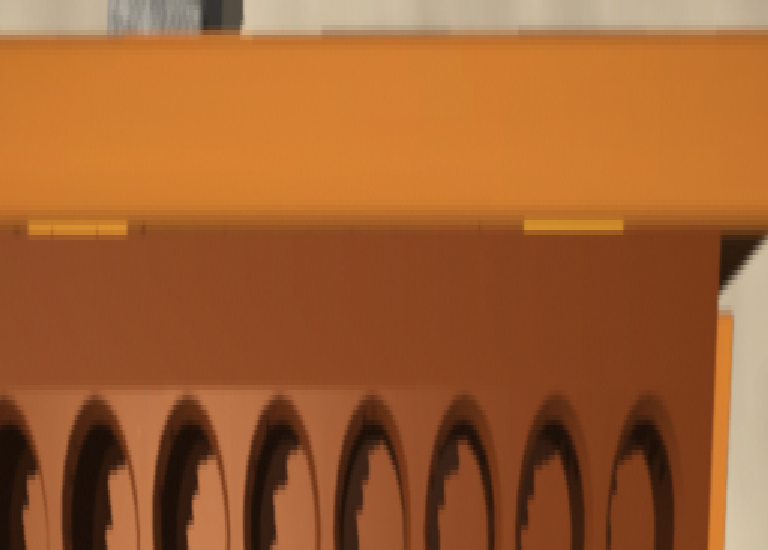

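The board is now flush, with no wedge. I retreat and take a final look.

```bash
python3 -m jog '[[[0,0,0,-0.01,0.002,-0.001,0.085],[0,0,0,-0.03,0.006,-0.003,0.085],[0,0,0,-0.04,0.008,0.02,0.085],[0.5,2.5,0,-0.04,0.008,0.07,0.085],[1.3,7.4,0,-0.04,0.008,0.12,0.085],[2.7,14.8,0,-0.04,0.008,0.17,0.085],[2.7,14.8,0,-0.04,0.008,0.216,0.085],[2.7,14.8,0,-0.04,0.008,0.216,0.085],[2.7,14.8,0,-0.04,0.008,0.216,0.085]]]'
python3 - <<'E'
from h import *
b=snap('wrist','w18.png')[:,:,::-1]; a=snap('scene','scene18.png')
cv2.imwrite('pics/c18.png',cv2.resize(b[0:130,130:390],None,fx=3,fy=4,interpolation=cv2.INTER_NEAREST))
s=sensors.state();print(s['time'],s['ft_force'])
for t in ['bowl_in','cap_center','auger','gauge','disc','sander','brush']: print(t,[(np.round(d['centre'],1).tolist(),round(d['confidence'],2)) for d in cams.landmark_of('scene',t)])
E
```

```text
time: 24.5
position: [525.6, -270.6, 263.3]
eef_rot: [179.9, -0.2, -10.3]
ft_force: [0.7, -0.7, -0.4]
finger_gap: 85.0
24.6 [-0.7301563  -0.47046496 -1.16877085]
bowl_in []
cap_center [([532.8, -55.5, 15.8], 0.67)]
auger [([797.4, -7.8, 3.1], 0.61)]
gauge [([679.3, 429.0, 0.9], 0.55)]
disc [([745.0, 205.8, -1.6], 0.96), ([496.5, 350.7, 21.1], 0.47)]
sander [([540.7, -540.7, 3.6], 0.73)]
brush [([754.4, -225.0, 1.6], 0.93)]
```

View pics/c18.png

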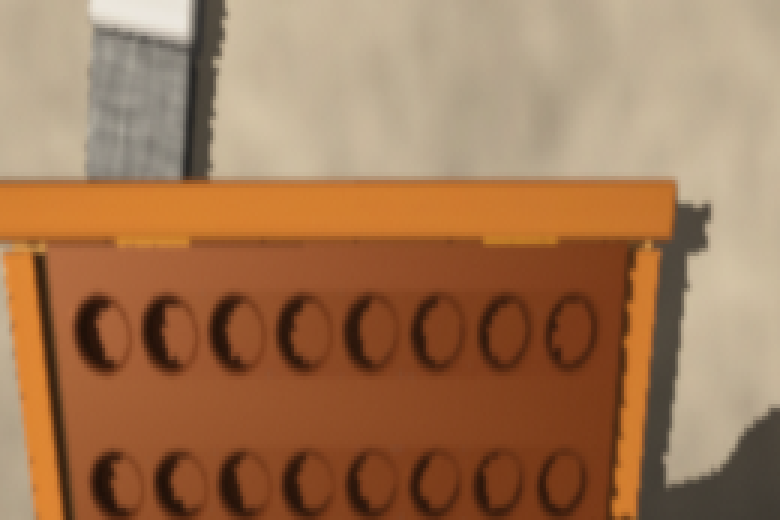

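View pics/scene18.png

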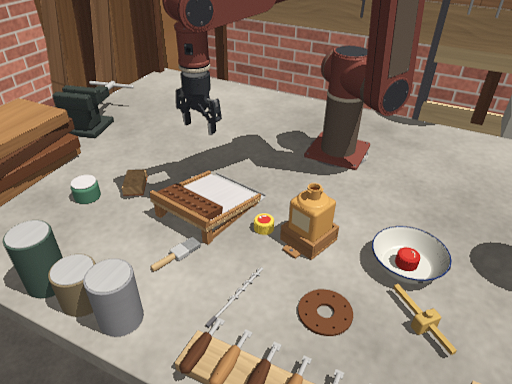

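The wrist view shows the board parallel to the stop and touching it along its full width. In the scene view the bottle is uncapped at (313,190), the red cap is in the bowl at (408,258), the bystanders are in place and the gripper is clear. I'm handing in.

```bash
python3 -c "
from h import *;print(robot.sign_off())"
```

```text
the job is handed in; nothing more can be done
None
```

The job is done and handed in at about 25 s of the 58 s allowed: the red cap is off the bottle and in the bowl, and the board is up against the top stop.

- **Board:** I pushed it up the ramp with the open fingers behind its lower edge. My first push left the right end about 3 mm short of the stop. I saw this in a zoomed wrist picture and went back to push it square with about 20 N. The last wrist view shows it touching the stop along its whole width.
- **Cap:** I pressed it down with about 17 N (24 N briefly while finding the hard stop), turned it 74° anticlockwise and lifted it off with no resistance. It was measured within about 4 mm of the bowl's middle, and the bowl is upright.
- **Bystanders:** in the final check all five were found within about 5 mm of where they started. The gripper was clear of everything, with about 1 N on the sensor.

**Checks that failed or disagreed:**
- In the last scene picture the detector missed the bowl and the cap inside it. I relied on that picture by eye and on the measurements taken just after releasing the cap.
- After the first push, the detector's distances between board and stop varied from about -3 to -8 mm, which is within its error. I relied on the pictures and the push force for contact instead.

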